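# Start the blue and yellow paint mixers

## Task

The green patch of the colour wheel is next, so start the mixers holding the blue and the yellow paint jars: first push the green button on the blue jar's mixer fully down, keep it down for half a second and let it come right up, then do the same on the yellow jar's mixer. Do not press the button of the red jar's mixer.

Things in the scene. Friction and masses are not known exactly. Their poses are not given: they have to be found in the camera images.
- blue_button_top (a point): To be pressed first. Top centre of the green button (32 mm wide, black ring 48 mm) on the fixed white mixer (190x115x50 mm) with the blue jar. The jar (blue cap too, 60 mm wide, top 122 mm above table) is clamped 105 mm beyond the button along the point's +x. z up. Spring travel 8 mm straight down, 1.5 N at first, 5 N fully down. Rest height 74 mm above table, fully down 66.
- yellow_button_top (a point): To be pressed second. Top centre of the green button (32 mm wide, black ring 48 mm) on the fixed white mixer (190x115x50 mm) with the yellow jar. The jar (yellow cap too, 60 mm wide, top 122 mm above table) is clamped 105 mm beyond the button along the point's +x. z up. Spring travel 8 mm straight down, 1.5 N at first, 5 N fully down. Rest height 74 mm above table, fully down 66.
- red_button_top (a point): Not to be pressed. Top centre of the green button (32 mm wide, black ring 48 mm) on the fixed white mixer (190x115x50 mm) with the red jar. The jar (red cap too, 60 mm wide, top 122 mm above table) is clamped 105 mm beyond the button along the point's +x. z up. Spring travel 8 mm straight down, 1.5 N at first, 5 N fully down. Rest height 74 mm above table, fully down 66.

How it is judged:
By the outcome, as a careful person would: the job done as asked, in the order asked, and still so for the second after the job is handed in, with the robot touching nothing.
It also fails if it takes over 38 s, if anything falls off the work surface, if the arm or the gripper's body presses on something with over 40 N, if the wrist force passes 120 N, or if a joint passes its speed limit or range.

## Robot

A 6-joint arm with a two-finger parallel gripper is mounted at the origin on the work surface. World frame = base frame: x ahead of the robot, y to its left, z up, the work surface at z = 0. Lengths are in m, angles in rad, forces in N, time in s.
With the tool pointing down it reaches from about 0.275 to 1 m from the base axis. Payload 8.4 kg.
Tool frame: the origin (TCP) lies at the very end of the fingers, on their centre line; the grasp point (between the pads) lies 19 mm behind it; z points along the fingers, y is the line along which they close (so a half turn about z gives the same grasp; the last joint's range is limited). The gripper opens to 85 mm and grips with 20 to 120 N. Pads are 22 mm wide; open, the fingers measure 114 mm over their backs; the gripper's body (76 mm by 85 mm) begins 54 mm behind the grasp point. The pads swing forward as they close: fully open they stand 13 mm farther back than shut.
Start: joints at [-1.335, 0.353, 1.633, -0, 1.155, -0.002], TCP at [0.147, -0.607, 0.231] pointing down, gripper open.
Joint ranges: [-2.63, 2.63], [-0.92, 2.1], [0.06, 2.66], [-1.3, 4.44], [0, 2.69], [-3.02, 3.02]. Speed limits (rad/s): [2.22, 2.22, 2.79, 3.14, 3.14, 3.14].

## Interface

Orientations are given as a rotation vector (axis times angle).
In Python, from cell import robot gives the robot as it stands.
- The arm moves only by the tool nudge_tcp, called after "Request:" as name(argument=value, ...) on one line, values as JSON. Schema: {"type":"object","properties":{"motion":{"type":"string"},"only":{"type":"string"},"quiet":{"type":"boolean"},"lines":{"type":"string"}},"required":["motion"],"additionalProperties":false}. motion is a string of 1 to 5 rows, parted by semicolons, with the numbers parted by commas; each row has 7 numbers: dx, dy, dz in shares of the most that a row can go, 1 being 62.5 mm, then a rotation vector rx, ry, rz in a scale on which 1.0 is 45 degrees, then the finger opening in m; each row shifts and turns the commanded pose from where the row before left it, along the tool's axes as they then stand; what a row does not reach is not made up. A row lasts 1/8 s, in which the tool goes at most 0.0625 m and 0.188 rad, less where a joint would pass 70% of its speed; a pose out of reach is approached as far as the arm can. The fingers move at their own pace and stop on an object; the grip force is fixed at half the most. Time passes only in rows, so rows that do not move let the fingers close. The tool returns the time, the measured TCP pose, the force, the opening and the grip force at its end. only (a regular expression) keeps the lines of the reply that match it, lines (a string "A,B") keeps lines A to B, and quiet returns only ok. No shift or turn number may pass 1 either way. Input that does not fit is refused with a message, and nothing moves.
- robot.get_state(): the state, without advancing time (a new reading comes with each control period).
- robot.read_camera(name): name is "scene" or "top" or "wrist"; returns the picture (480x640x3 uint8, blue, green, red); there is no depth.
- robot.get_calibration(name): a dict with "intrinsics" (3x3 intrinsics, pixels), "world_to_cam" (4x4, takes a point from world to camera coordinates). Camera axes: x right, y down, z forward; pixel columns grow to the right and rows downward; lengths in m; the calibration is good to about 2 mm. The wrist camera is an equidistant fisheye: a pixel r from the principal point sees the ray r / f radians off the axis. A picture is of the moment at which its call begins: read the wrist's pose just before it. get_calibration takes no time and is no camera call; for the wrist camera it gives the pose at the moment of the call.
- robot.finish_job(): hands the job in; it is judged then, once.
The state is a dict: "time_s": time; "q": joint angles; "qvel": joint speeds; "joint_efforts": joint torques, N m; "tool_pos": TCP position; "tool_rot": TCP orientation; "contact_force": force on the tool from outside, world axes, zero at the start; "torque": the same for the moment, N m; "opening": finger opening in m; "grip_force": force on a finger pad.
Only numpy, scipy, OpenCV 4.12 (cv2) and the standard library are available. Lean on these libraries where they do the work, as an engineer would, in place of code of your own. Each camera call takes 0.05 s, during which the arm holds its last target. There are 200 camera calls.

## Working session

There is one attempt and no reset: what is moved stays moved. The work goes in short steps, Python scripts to look and compute and a tool call to move; the robot and the scene stay as the last step left them, time stands still between calls to the robot, and variables do not carry over. Pictures are saved under pics/ and viewed, at most 10 in all, crops included, and the job is handed in when it is done.

```bash
mkdir -p pics; ls
```

Run:
```python
from cell import robot
import cv2,numpy as np
a=robot.read_camera("top");b=robot.read_camera("scene")
cv2.imwrite("pics/top.png",a);cv2.imwrite("pics/scene.png",b)
for n in("top","scene"):
    c=robot.get_calibration(n);print(np.round(c["intrinsics"],1),np.round(c["world_to_cam"],3))
s=robot.get_state();print(s["time_s"],s["tool_pos"],s["tool_rot"])
```

```text
cell.py
pics
[[515.9   0.  323.4]
 [  0.  515.9 235.4]
 [  0.    0.    1. ]] [[-0.028 -1.    -0.008  0.023]
 [-0.998  0.028 -0.05   0.533]
 [ 0.05   0.007 -0.999  0.857]
 [ 0.     0.     0.     1.   ]]
[[443.1   0.  319.4]
 [  0.  443.1 240. ]
 [  0.    0.    1. ]] [[ 0.511  0.86   0.013 -0.277]
 [ 0.501 -0.285 -0.817 -0.181]
 [-0.698  0.424 -0.577  1.281]
 [ 0.     0.     0.     1.   ]]
0.1 [ 0.14712429 -0.60701793  0.23064524] [-3.11820865e+00 -3.72533022e-01  2.35143903e-04]
```

View pics/top.png

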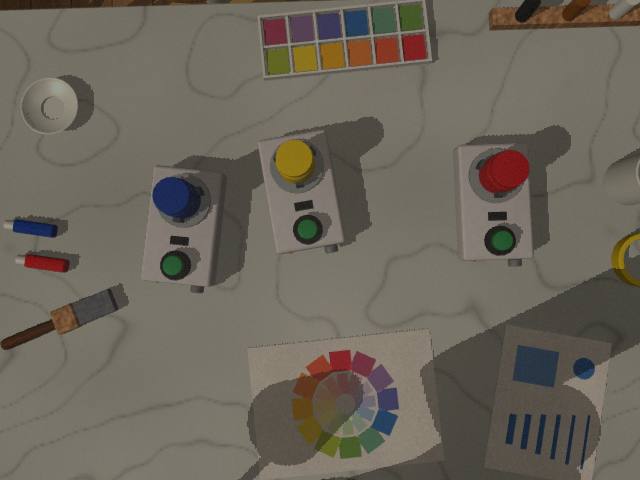

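View pics/scene.png

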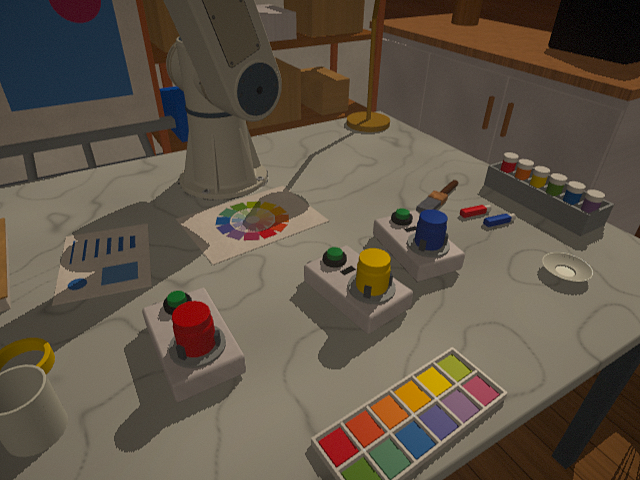

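The top view shows green buttons at about (174,265) for blue, (307,229) for yellow and (500,240) for red. In the scene view they are at about (402,215), (335,255) and (177,300). I'll triangulate them next.

Run:
```python
from cell import robot
import cv2,numpy as np
from scipy.spatial.transform import Rotation as R
px={"top":{"blue":(174,265),"yellow":(307,229),"red":(500,240)},"scene":{"blue":(402,215),"yellow":(335,255),"red":(177,300)}}
C={};P={}
for n in px:
    im=cv2.imread(f"pics/{n}.png");h=cv2.cvtColor(im,cv2.COLOR_BGR2HSV)
    m=cv2.inRange(h,(55,110,35),(90,255,255))
    k,l,st,ce=cv2.connectedComponentsWithStats(m)
    c=robot.get_calibration(n);K=c["intrinsics"];T=np.array(c["world_to_cam"]);P[n]=np.array(K)@T[:3]
    for col,p in px[n].items():
        i=min([i for i in range(1,k) if st[i,4]>30],key=lambda i:np.hypot(*(ce[i]-p)))
        C[n,col]=ce[i]
        Rt=T[:3,:3].T;o=-Rt@T[:3,3];d=Rt@np.linalg.solve(K,[*ce[i],1]);
        print(n,col,ce[i].round(1),st[i],"at z.074:",(o+d*(0.074-o[2])/d[2]).round(4))
for col in px["top"]:
    X=cv2.triangulatePoints(P["top"],P["scene"],C["top",col],C["scene",col])[:,0];print(col,(X[:3]/X[3]).round(4))
s=robot.get_state();print(R.from_rotvec(s["tool_rot"]).as_matrix().round(3))
```

```text
top blue [172. 265.] [163 256  19  19 287] at z.074: [0.4909 0.2463 0.074 ]
top yellow [306.9 228.9] [298 220  19  19 291] at z.074: [0.5417 0.0332 0.074 ]
top red [501.9 240.1] [491 231  22  19 334] at z.074: [ 0.5156 -0.2713  0.074 ]
scene blue [402.2 213.7] [396 209  14  11 123] at z.074: [0.5001 0.2389 0.074 ]
scene yellow [334.4 253.5] [327 247  16  14 170] at z.074: [0.55   0.0281 0.074 ]
scene red [176.  298.3] [167 291  20  17 246] at z.074: [ 0.5232 -0.2746  0.074 ]
blue [0.4907 0.2484 0.0661]
yellow [0.5421 0.0334 0.0669]
red [ 0.5158 -0.2735  0.0675]
[[ 0.972  0.236 -0.   ]
 [ 0.236 -0.972  0.001]
 [-0.    -0.001 -1.   ]]
```

The manual's scale: shifts go in shares of 62.5 mm and turns go in shares of 45 degrees. Converting my numbers, -0.0468 m is -0.7488, 0.0335 m is 0.536.

Request:
nudge_tcp(motion="0.536,-0.7488,0,0,0,0,0;0.536,-0.7488,0,0,0,0,0;0.536,-0.7488,0,0,0,0,0;0.536,-0.7488,0,0,0,0,0;0.536,-0.7488,0,0,0,0,0")

```text
time_s: 0.72
tool_pos: [0.2551, -0.3387, 0.2311]
tool_rot: [-3.119, -0.372, -0.0]
contact_force: [0.3, 0.3, 0.2]
opening: -0.0
grip_force: 0.0
```

Request:
nudge_tcp(motion="0.536,-0.7488,0,0,0,0,0;0.536,-0.7488,0,0,0,0,0;0.536,-0.7488,0,0,0,0,0;0.536,-0.7488,0,0,0,0,0;0.536,-0.7488,0,0,0,0,0")

```text
time_s: 1.35
tool_pos: [0.3629, -0.0719, 0.2314]
tool_rot: [3.119, 0.372, 0.001]
contact_force: [0.7, -0.4, -0.6]
opening: -0.0002
grip_force: 0.0
```

Request:
nudge_tcp(motion="0.536,-0.7488,0,0,0,0,0;0.536,-0.7488,0,0,0,0,0;0.536,-0.7488,0,0,0,0,0;0.536,-0.7488,0,0,0,0,0;0,0,0,0,0,0,0")

```text
time_s: 1.98
tool_pos: [0.4497, 0.143, 0.2311]
tool_rot: [-3.118, -0.379, -0.001]
contact_force: [-0.4, -0.5, -1.3]
opening: -0.0002
grip_force: 0.0
```

Run:
```python
from cell import robot
import cv2,numpy as np
c=robot.get_calibration("wrist");a=robot.read_camera("wrist");cv2.imwrite("pics/w1.png",a)
np.savez("w1.npz",K=c["intrinsics"],T=c["world_to_cam"]);print(c)
```

```text
{'intrinsics': array([[371.64829954,   0.        , 317.19408033],
       [  0.        , 371.64829954, 236.92079171],
       [  0.        ,   0.        ,   1.        ]]), 'world_to_cam': array([[ 2.39075756e-01, -9.71000892e-01,  2.25770107e-04,
         3.07024277e-02],
       [-9.22984292e-01, -2.27181086e-01,  3.10626385e-01,
         4.06167679e-01],
       [-3.01567206e-01, -7.44716201e-02, -9.50532060e-01,
         5.25420800e-01],
       [ 0.00000000e+00,  0.00000000e+00,  0.00000000e+00,
         1.00000000e+00]])}
```

View pics/w1.png

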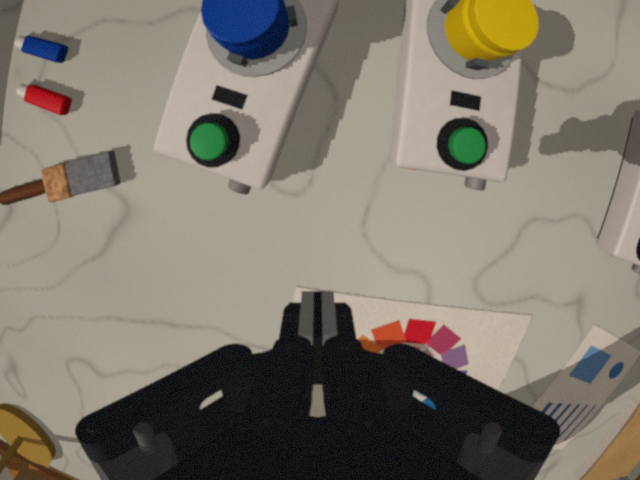

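The wrist view shows the blue mixer's button at (211,141) and the yellow mixer's at (466,145). The tops are now cleanly visible, so I'll refine the positions with rays from here and from the top camera.

Create m.py:
```python
from cell import robot
import cv2,numpy as np
from scipy.spatial.transform import Rotation as R
def ray(n,px,K,T):
    Rt=T[:3,:3].T;o=-Rt@T[:3,3];v=np.linalg.solve(K,[*px,1.])
    if n=="wrist":
        t=np.hypot(v[0],v[1]);v=np.array([v[0]/t*np.sin(t),v[1]/t*np.sin(t),np.cos(t)])
    d=Rt@v;return o,d/np.linalg.norm(d)
def near(im,p):
    h=cv2.cvtColor(im,cv2.COLOR_BGR2HSV);m=cv2.inRange(h,(50,90,35),(90,255,255))
    k,l,st,ce=cv2.connectedComponentsWithStats(m)
    i=min([i for i in range(1,k) if st[i,4]>60],key=lambda i:np.hypot(*(ce[i]-p)))
    return ce[i],st[i]
```

Run:
```python
from m import *
w=np.load("w1.npz");c=robot.get_calibration("top");it=cv2.imread("pics/top.png");iw=cv2.imread("pics/w1.png")
g=robot.get_state();p=np.array(g["tool_pos"]);M=R.from_rotvec(g["tool_rot"]).as_matrix()
for col,a,b in(("blue",(174,265),(211,141)),("yellow",(307,229),(466,145))):
    ca,sa=near(it,a);cb,sb=near(iw,b);r=[ray("top",ca,c["intrinsics"],np.array(c["world_to_cam"])),ray("wrist",cb,w["K"],w["T"])]
    A=sum(np.eye(3)-np.outer(d,d) for o,d in r);B=sum((np.eye(3)-np.outer(d,d))@o for o,d in r)
    X=np.linalg.solve(A,B);print(col,ca,cb,sb,"tri",X.round(4),[(o+d*(.074-o[2])/d[2]).round(4) for o,d in r])
    t=np.mean([(o+d*(.074-o[2])/d[2]) for o,d in r],0);print("delta tool",(M.T@(t-p)).round(4))
print(p)
```

```text
blue [172.1        265.05483871] [208.6127451 140.6503268] [ 189  122   40   39 1224] tri [0.491  0.243  0.0813] [array([0.4909, 0.2462, 0.074 ]), array([0.4904, 0.244 , 0.074 ])]
delta tool [ 0.0658 -0.091   0.1567]
yellow [306.98366013 228.66339869] [466.57805907 144.85316456] [ 447  126   40   39 1185] tri [0.5415 0.0333 0.0699] [array([0.5421, 0.0331, 0.074 ]), array([0.5404, 0.0351, 0.074 ])]
delta tool [0.0646 0.1261 0.1567]
[0.44857275 0.14113524 0.2307608 ]
```

Converted, 0.05 m is 0.8, -0.0455 m is -0.728.

Request:
nudge_tcp(motion="0.528,-0.728,0,0,0,0,0;0.528,-0.728,0,0,0,0,0;0,0,0.8,0,0,0,0;0,0,0.8,0,0,0,0;0,0,0.72,0,0,0,0")

```text
time_s: 2.65
tool_pos: [0.4907, 0.2421, 0.0847]
tool_rot: [3.119, 0.371, -0.002]
contact_force: [0.4, -0.0, -0.4]
opening: -0.0002
grip_force: 0.0
```

Request:
nudge_tcp(motion="0,0,0,0,0,0,0;0,0,0,0,0,0,0")

```text
time_s: 2.9
tool_pos: [0.4922, 0.2434, 0.0877]
tool_rot: [-3.119, -0.371, -0.002]
contact_force: [0.3, 0.3, -0.1]
opening: -0.0001
grip_force: 0.0
```

```bash
python3 -c "
from m import *
g=robot.get_state();p=np.array(g['tool_pos']);M=R.from_rotvec(g['tool_rot']).as_matrix();print(p,g['contact_force'],M.T@(np.array([.4906,.245,.066])-p))
cv2.imwrite('pics/w2.png',robot.read_camera('wrist'))"
```

```text
[0.49218241 0.24337822 0.08772892] [ 0.27864113  0.31520158 -0.07076832] [-0.0011814  -0.00194471  0.02172792]
```

View pics/w2.png

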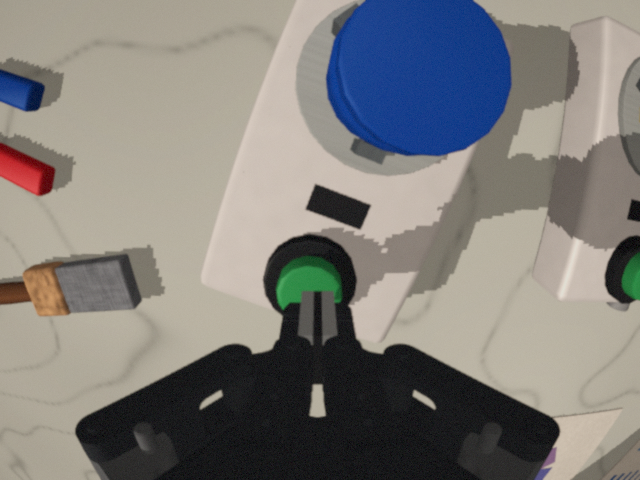

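The fingertips are at (318,292) and the button is centred near (310,285), so I'm within about 2 mm. I'll apply a small correction and press.

Converted, 0.006 m is 0.096, -0.002 m is -0.032.

Request:
nudge_tcp(motion="-0.016,-0.032,0.096,0,0,0,0;0,0,0.096,0,0,0,0;0,0,0,0,0,0,0")

```text
time_s: 3.32
tool_pos: [0.4899, 0.2456, 0.0742]
tool_rot: [3.119, 0.373, -0.0]
contact_force: [-0.2, -0.8, 0.5]
opening: 0.0002
grip_force: 0.0
```

Request:
nudge_tcp(motion="0,0,0.048,0,0,0,0;0,0,0.048,0,0,0,0;0,0,0,0,0,0,0")

```text
time_s: 3.7
tool_pos: [0.49, 0.2456, 0.0682]
tool_rot: [-3.119, -0.373, -0.0]
contact_force: [-0.2, 0.3, 3.5]
opening: -0.0001
grip_force: 1.9
```

```bash
python3 -c "
from m import *
for i in range(1): g=robot.get_state();print(g['tool_pos'],g['contact_force'])"
```

```text
[0.4900196  0.24563713 0.06823183] [-0.15196249  0.29658598  3.45782887]
```

Converted, 0.002 m is 0.032, 0.001 m is 0.016.

Request:
nudge_tcp(motion="0,0,0.032,0,0,0,0;0,0,0.016,0,0,0,0;0,0,0,0,0,0,0")

```text
time_s: 4.08
tool_pos: [0.4901, 0.2456, 0.0659]
tool_rot: [-3.119, -0.373, -0.0]
contact_force: [-3.6, -0.7, 11.8]
opening: -0.0004
grip_force: 6.0
```

The force is now 11.8 N, well past the 5 N end of the spring, so the button is on its stop. I'll hold it there, then release.

Converted, 0.0005 m is 0.008.

Request:
nudge_tcp(motion="0,0,0.008,0,0,0,0;0,0,0,0,0,0,0;0,0,0,0,0,0,0;0,0,0,0,0,0,0;0,0,0,0,0,0,0")

```text
time_s: 4.7
tool_pos: [0.4901, 0.2456, 0.0659]
tool_rot: [-3.119, -0.373, -0.001]
contact_force: [-5.2, -0.7, 17.1]
opening: -0.0002
grip_force: 8.6
```

Request:
nudge_tcp(motion="0,0,0,0,0,0,0")

```text
time_s: 4.82
tool_pos: [0.4901, 0.2457, 0.0659]
tool_rot: [-3.119, -0.373, -0.001]
contact_force: [-5.1, -1.2, 18.0]
opening: 0.0
grip_force: 8.6
```

Request:
nudge_tcp(motion="0,0,-0.16,0,0,0,0;0,0,-0.48,0,0,0,0;0,0,-0.8,0,0,0,0;0,0,-0.8,0,0,0,0;0,0,0,0,0,0,0")

```text
time_s: 5.45
tool_pos: [0.4922, 0.2465, 0.2087]
tool_rot: [-3.117, -0.372, -0.011]
contact_force: [0.2, -0.3, -1.6]
opening: 0.0002
grip_force: 0.0
```

```bash
python3 -c "
from m import *
g=robot.get_state();p=np.array(g['tool_pos']);M=R.from_rotvec(g['tool_rot']).as_matrix();print(p,g['contact_force'],M.T@(np.array([.541,.034,.066])-p))"
```

```text
[0.4921631  0.24650364 0.20865239] [ 0.2062847  -0.33457078 -1.59564795] [-0.00359109  0.21823057  0.1423203 ]
```

Converted, 0.0545 m is 0.872, 0.0544 m is 0.8704.

Request:
nudge_tcp(motion="0,0.8704,0,0,0,0,0;0,0.8704,0,0,0,0,0;0,0.8704,0,0,0,0,0;0,0.872,0,0,0,0,0;0,0,0.48,0,0,0,0")

```text
time_s: 6.08
tool_pos: [0.543, 0.0306, 0.1751]
tool_rot: [3.119, 0.366, 0.005]
contact_force: [0.6, 0.3, -0.2]
opening: 0.0
grip_force: 0.0
```

Request:
nudge_tcp(motion="0,0,0.8,0,0,0,0;0,0,0.56,0,0,0,0;0,0,0,0,0,0,0;0,0,0,0,0,0,0;0,0,0,0,0,0,0")

```text
time_s: 6.7
tool_pos: [0.5423, 0.0341, 0.0913]
tool_rot: [3.119, 0.373, 0.004]
contact_force: [-0.4, -0.2, 0.6]
opening: -0.0002
grip_force: 0.0
```

```bash
python3 -c "
from m import *
g=robot.get_state();p=np.array(g['tool_pos']);M=R.from_rotvec(g['tool_rot']).as_matrix();print(p,g['contact_force'],M.T@(np.array([.541,.034,.066])-p))
cv2.imwrite('pics/w3.png',robot.read_camera('wrist'))"
```

```text
[0.54232337 0.03406183 0.09125692] [-0.41658747 -0.17503402  0.63995661] [-0.00136264 -0.00026376  0.02525353]
```

View pics/w3.png

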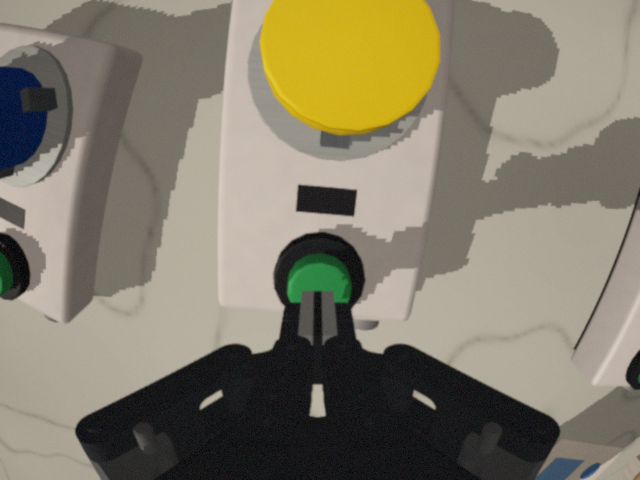

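The tip is at (318,292), laterally centred on the yellow mixer's button, which is centred near (319,285).

Converted, 0.008 m is 0.128, -0.001 m is -0.016.

Request:
nudge_tcp(motion="-0.016,0,0.128,0,0,0,0;0,0,0.128,0,0,0,0;0,0,0,0,0,0,0")

```text
time_s: 7.12
tool_pos: [0.5399, 0.0337, 0.0732]
tool_rot: [-3.119, -0.373, 0.001]
contact_force: [-0.6, -0.3, 2.2]
opening: 0.0002
grip_force: 0.8
```

Request:
nudge_tcp(motion="0,0,0.048,0,0,0,0;0,0,0.048,0,0,0,0;0,0,0,0,0,0,0")

```text
time_s: 7.5
tool_pos: [0.5401, 0.0337, 0.0677]
tool_rot: [-3.119, -0.373, 0.001]
contact_force: [-1.8, -0.2, 4.0]
opening: 0.0001
grip_force: 2.0
```

Converted, 0.002 m is 0.032, 0.001 m is 0.016.

Request:
nudge_tcp(motion="0,0,0.032,0,0,0,0;0,0,0.016,0,0,0,0;0,0,0,0,0,0,0")

```text
time_s: 7.88
tool_pos: [0.5402, 0.0337, 0.0658]
tool_rot: [-3.119, -0.373, 0.0]
contact_force: [-7.5, -0.8, 18.2]
opening: 0.0002
grip_force: 9.1
```

Bottomed out at 18 N. I'll hold, then release.

Request:
nudge_tcp(motion="0,0,0,0,0,0,0;0,0,0,0,0,0,0;0,0,0,0,0,0,0;0,0,0,0,0,0,0;0,0,0,0,0,0,0")

```text
time_s: 8.5
tool_pos: [0.5402, 0.0337, 0.0658]
tool_rot: [-3.119, -0.373, 0.0]
contact_force: [-6.7, 0.4, 18.1]
opening: 0.0002
grip_force: 9.0
```

Request:
nudge_tcp(motion="0,0,0,0,0,0,0")

```text
time_s: 8.62
tool_pos: [0.5402, 0.0337, 0.0658]
tool_rot: [-3.119, -0.373, 0.0]
contact_force: [-6.0, -0.1, 18.7]
opening: -0.0002
grip_force: 9.0
```

Request:
nudge_tcp(motion="0,0,-0.16,0,0,0,0;0,0,-0.48,0,0,0,0;0,0,-0.8,0,0,0,0;0,0,-0.8,0,0,0,0;0,0,0,0,0,0,0")

```text
time_s: 9.25
tool_pos: [0.5431, 0.0339, 0.2089]
tool_rot: [3.119, 0.373, 0.013]
contact_force: [-0.1, -0.9, -0.1]
opening: -0.0003
grip_force: 0.0
```

Request:
nudge_tcp(motion="0,0,0,0,0,0,0;0,0,0,0,0,0,0;0,0,0,0,0,0,0;0,0,0,0,0,0,0")

```text
time_s: 9.75
tool_pos: [0.54, 0.0337, 0.2041]
tool_rot: [-3.119, -0.373, 0.002]
contact_force: [-0.3, -0.2, 0.8]
opening: -0.0001
grip_force: 0.0
```

```bash
python3 -c "
from m import *
cv2.imwrite('pics/w4.png',robot.read_camera('wrist'))"
```

```text
(no output)
```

View pics/w4.png

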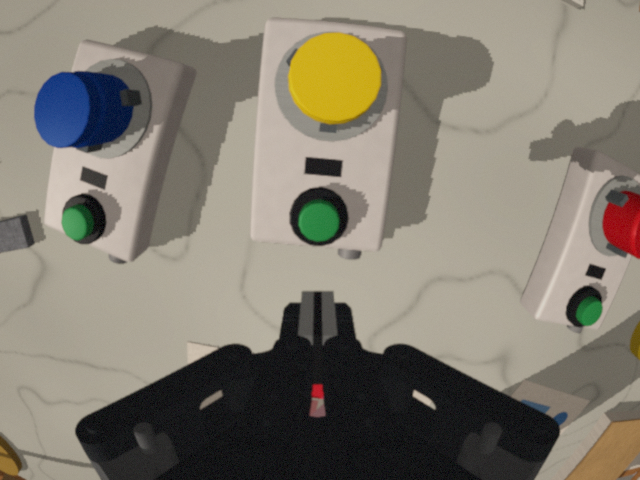

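The picture shows all three buttons up, blue at (80,219), yellow at (319,220) and red at (586,310). The arm is clear of everything.

```bash
python3 -c "
from cell import robot
print(robot.finish_job())"
```

```text
the job is handed in; nothing more can be done
None
```

I pushed the blue mixer's button fully down, held it for over half a second and released it, then did the same on the yellow mixer; the red one was not touched, and the job was handed in at about 10 s.

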